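# Centre the dish on the kitchen scale and press tare

### The job

The oven dish stands too far towards the keys on the kitchen scale. With the fingertips push it gently back along the pan, without lifting it, until it is centred, then take the fingers off it and lightly press the tare key (the long oblong one, second from the right as seen from the front) down to its stop and let it go. Press none of the round keys, do not shove the scale along the counter, leave the mug, jar and spoon alone, and finish clear of everything.

Things in the scene. Friction and masses are not known exactly. Their poses are not given: they have to be found in the camera images.
- scale: flat white kitchen scale, loose on its rubber feet, 1 kg. Origin on the counter below it; x from the keys (front, robot's side) to the pan (back), y to the left seen from the front, z up. Case x -135 to +120 mm, y -100 to +100, top at z 22; dark display at x -74; a row of four grey keys at x -110, tops at z 27: round, 14 mm across, at y +69, +23, -69, and the oblong tare key at y -23
- pan (a point): centre of the top face of the scale's square black glass pan, where the dish is to stand centred: x +32.5, y 0, z 30 mm in the scale's frame; the pan reaches x -52 to +117 and y -92 to +92
- tare_top (a point): centre of the top face of the oblong tare key (14 mm in x, 32 mm in y), 27 mm above the counter when up; its neighbours' near edges are 39 mm away to either side along y
- dish: empty round white stoneware dish with almost upright sides, outside diameter 150 mm at the rim (142 at the foot), 50 mm tall, about 0.45 kg, loose on the pan, at first 32 to 52 mm too far towards the keys and up to 20 mm to one side. Origin at the centre of its underside, z up. It slides at a push of about 2 to 6 N
- key_tare (a joint): travel of the oblong tare key: 0 up, 0.003 m fully down; a spring, 1 N at the start and 4 N fully down, lifts it again
- key_power (a joint): travel of the left-most round key (y +69 mm), same spring: 0 up, 0.003 m down; must not be pressed
- key_unit (a joint): travel of the round key second from the left (y +23 mm), same spring; must not be pressed
- key_timer (a joint): travel of the right-most round key (y -69 mm), same spring; must not be pressed
- mug: white mug, 76 mm diameter, 88 mm tall, handle to its own +y; loose, beside the scale. Origin at the centre of its underside
- jar: glass storage jar with steel lid, 76 mm diameter, 110 mm tall; loose, beside the scale. Origin at the centre of its underside
- spoon: spoon 200 mm long lying on the counter along its own x axis, to one side of the scale beyond the mug or jar. Origin under its middle
Things that resemble listed ones, but are neither listed nor needed, are in the scene too. What is shaped like the dish but red or yellow is not meant.

How it is judged:
By the outcome, as a careful person would: the job done as asked, in the order asked, and still so for the second after the job is handed in, with the robot touching nothing.
It also fails if it takes over 43 s, if anything falls off the work surface, if the arm or the gripper's body presses on something with over 40 N, if the wrist force passes 120 N, or if a joint passes its speed limit or range.

### The arm

A 7-joint arm with a two-finger parallel gripper is mounted at the origin on the work surface. World frame = base frame: x ahead of the robot, y to its left, z up, the work surface at z = 0. Lengths are in m, angles in rad, forces in N, time in s.
With the tool pointing down it reaches from about 0.4 to 0.875 m from the base axis. Payload 19.3 kg.
Tool frame: the origin (TCP) lies on the mounting face of the last link; the fingertips stand 173 mm ahead of it and the grasp point (between the pads) lies 155 mm ahead of it; y points along the fingers, z is the direction in which the jaws open and shut, and the axes are right-handed (so a half turn about y gives the same grasp; the last joint's range is limited). The gripper opens to 85 mm and grips with 20 to 120 N. Pads are 22 mm wide; open, the fingers measure 114 mm over their backs; the gripper's body (76 mm by 85 mm) begins 54 mm behind the grasp point. The pads swing forward as they close: fully open they stand 13 mm farther back than shut.
Start: joints at [1.045, 0.521, -0.036, 1.599, 0.021, 1.021, -0.113], TCP at [0.275, -0.561, 0.405] pointing down, gripper open.
Joint ranges: [-2.91, 2.91], [-0.3, 2.13], [-1.5, 1.42], [0.17, 2.43], [-1.26, 4.41], [0.16, 1.93], [-2.52, 2.52]. Speed limits (rad/s): [1.89, 1.89, 2.39, 2.39, 3.01, 3.01, 3.01].

### API

Orientations are given as a unit quaternion [w, x, y, z].
In Python, from workcell import env gives the robot as it stands. The module is installed in compiled form; this text tells all that it offers.
- The arm moves only by the tool play_rows, never from a script. Its argument "commands" is a list of rows, each a list of 3 entries, a list of its own where there are three numbers: the turn, a rotation vector about the tool's x, y, z in degrees, then the shift along the tool's x, y, z in m, then the opening, from -1 (shut) to 1 (fully open), so that 0 is half open. A call has 1 to 5 rows; each row is the pose to reach, as a shift and turn from the pose measured when the call began, along the tool's axes at that moment; what a row does not reach only later rows make up. A row lasts 1/8 s, in which the tool goes at most 62.5 mm and 10.7 degrees, less where a joint would pass 70% of its speed; a pose out of reach is approached as far as the arm can. A call with a gripper value outside its range is refused whole. The fingers move at their own pace and stop on an object; "squeeze" is the grip in N (left out, the last holds). Time passes only in rows, so rows that repeat a pose let the fingers close. It gives the time, the measured TCP pose, the force and the opening at its end, in the units of the state.
- env.observe(): the state, without advancing time (a new reading comes with each control period).
- env.snapshot(name): name is "scene" or "top"; returns the picture (480x640x3 uint8, red, green, blue); there is no depth.
- env.calibration(name): a dict with "K" (3x3 intrinsics, pixels), "xyz" and "rotation" of the camera in the world. Camera axes: x right, y down, z forward; pixel columns grow to the right and rows downward; lengths in m; the calibration is good to about 2 mm. A picture is of the moment at which its call begins. calibration takes no time and is no camera call.
- env.hand_in(): hands the job in, once; it reports no verdict.
The state is a dict: "clock": time; "q": joint angles; "joint_vel": joint speeds; "joint_torque": joint torques, N m; "eef_pos": TCP position; "tool_rot": TCP orientation; "contact_force": force on the tool from outside, world axes, zero at the start; "ft_torque": the same for the moment, N m; "gripper_width": finger opening in m.
Only numpy, scipy, OpenCV 4.12 (cv2) and the standard library are available. Lean on these libraries where they do the work, as an engineer would, in place of code of your own. Each camera call takes 0.05 s, during which the arm holds its last target.

## Working session

There is one attempt and no reset: what is moved stays moved. The work goes in short steps, Python scripts to look and compute and a tool call to move; the robot and the scene stay as the last step left them, time stands still between calls to the robot, and variables do not carry over. Pictures are saved under pics/ and viewed, and the job is handed in when it is done.

Besides the shell and the picture viewer there is one more tool, called after "Emit:" by a JSON object that holds its "name" and its "arguments". play_rows: Moves the arm, as the interface text tells. Its arguments: {"type":"object","properties":{"commands":{"type":"array"},"squeeze":{"type":"number"}},"required":["commands"]}

```bash
mkdir -p pics
python3 - <<'E'
from workcell import env
import cv2
s=env.observe()
print(s)
for n in("scene","top"):
    cv2.imwrite(f"pics/{n}0.png",env.snapshot(n)[:,:,::-1]); print(n,env.calibration(n))
E
```

```text
{'clock': 0.0, 'q': array([ 1.04478318,  0.52200575, -0.03634263,  1.600013  ,  0.02119845,
        1.0211236 , -0.11277645]), 'joint_vel': array([-3.62718791e-04, -5.75694018e-04,  1.22776354e-03,  9.09217103e-05,
       -2.59790580e-04, -3.18302970e-04,  1.23832733e-04]), 'joint_torque': array([-4.39119503e-04, -9.27085018e+01,  1.97957464e+00, -3.69938207e+01,
        1.78161910e-02,  7.90146994e-03, -1.25572406e-06]), 'eef_pos': array([ 0.27504031, -0.5610626 ,  0.40412881]), 'tool_rot': array([ 0.15965284, -0.15989067,  0.68921413, -0.68842562]), 'contact_force': array([ 0.28210085,  0.24713542, -0.37595572]), 'ft_torque': array([ 0.01996748, -0.02197909, -0.04564762]), 'gripper_width': 0.08516203483647478}
scene {'K': array([[546.79881527,   0.        , 320.09649661],
       [  0.        , 546.79881527, 228.93006168],
       [  0.        ,   0.        ,   1.        ]]), 'xyz': array([ 1.11990648, -0.46904371,  0.92432066]), 'rotation': array([-0.32532519,  0.87481577,  0.33997911, -0.11521759])}
top {'K': array([[499.20463711,   0.        , 314.66417769],
       [  0.        , 499.20463711, 242.03975529],
       [  0.        ,   0.        ,   1.        ]]), 'xyz': array([0.55001783, 0.12279251, 0.98932222]), 'rotation': array([-0.01960752,  0.71183009, -0.70080774,  0.04221357])}
```

View pics/scene0.png

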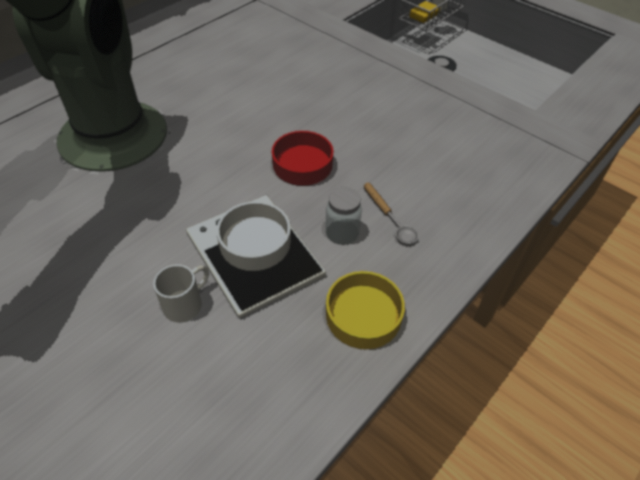

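View pics/top0.png

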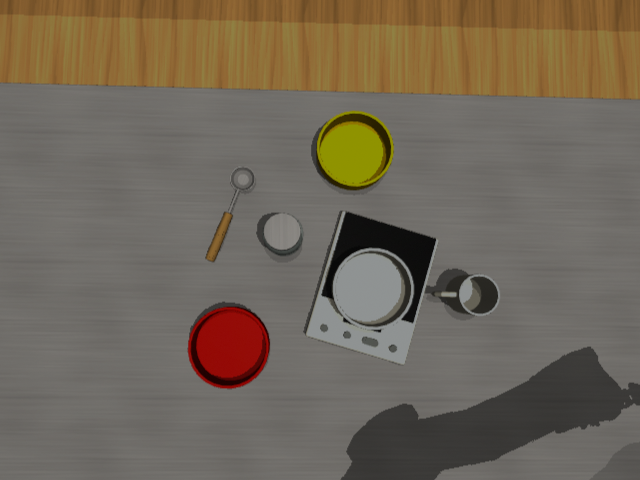

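The top view shows the white dish at about (371,288) on the scale. The keys lie along the front edge, from round (324,328) and round (347,335) to the oblong tare key (370,342) and round (393,348). Look-alikes for the dish are the red dish (229,347), the yellow dish (355,150) and the white mug (478,295), so the white one on the pan is the right one. Next I'll take a close crop and measure.

```bash
cat > h.py <<'E'
import numpy as np, cv2
from scipy.spatial.transform import Rotation as R
from workcell import env
def rot(q): return R.from_quat([q[1],q[2],q[3],q[0]])
def cast(c,uv,z):
    uv=np.atleast_2d(uv); d=np.c_[(uv-c["K"][:2,2])/c["K"][0,0],np.ones(len(uv))]
    d=rot(c["rotation"]).apply(d); t=(z-c["xyz"][2])/d[:,2]
    return c["xyz"]+d*t[:,None]
def proj(c,p):
    p=rot(c["rotation"]).inv().apply(np.atleast_2d(p)-c["xyz"]); return p[:,:2]/p[:,2:]*c["K"][0,0]+c["K"][:2,2]
E
python3 - <<'E'
from h import *
im=cv2.imread("pics/top0.png"); cr=im[200:375,290:515]
cv2.imwrite("pics/crop0.png",cv2.resize(cr,None,fx=3.4,fy=3.4,interpolation=cv2.INTER_CUBIC))
g=cv2.cvtColor(im,cv2.COLOR_BGR2GRAY)
c=env.calibration("top")
# pan black
print("gray rows"); 
for r in (342,): print(g[r,355:390])
m=((g<25)*255).astype(np.uint8); m[:200]=0;m[340:]=0;m[:,:310]=0;m[:,445:]=0
n,l,st,ce=cv2.connectedComponentsWithStats(m)
for i in range(1,n):
    if st[i,4]>20: print("dark",st[i],ce[i])
w=((g>120)*255).astype(np.uint8)
n,l,st,ce=cv2.connectedComponentsWithStats(w)
for i in range(1,n):
    if st[i,4]>60: print("white",st[i],ce[i])
E
```

```text
gray rows
[145 146 146 146 145 146 145 108  86  83  83  84  84  83  83  82  83  83
  82  82  82  82  83 130 144 145 145 145 146 145 145 146 146 145 145]
dark [ 322  213  114  109 3748] [383.52214514 249.83297759]
white [67 17  4 30 64] [68.53125 28.84375]
white [229  21   7  54 161] [231.42857143  42.08074534]
white [244  22   3  49  82] [245.3902439   45.08536585]
white [283  23   7  50 129] [286.72868217  39.57364341]
white [292  23   5  44  95] [294.22105263  46.07368421]
white [390  26   6  54 156] [392.37820513  48.32051282]
white [405  26   3  53  78] [405.91025641  50.32051282]
white [442  27   6  15  61] [444.98360656  32.32786885]
white [237  30   3  48  78] [237.66666667  55.53846154]
white [548  30   4  52 106] [549.89622642  49.93396226]
white [398  33   3  47  92] [398.58695652  56.60869565]
white [364  42   3  49  92] [364.85869565  69.70652174]
white [202  50   3  37  69] [202.65217391  68.89855072]
white [ 318  111   75   75 3140] [351.88503185 152.52420382]
white [238 175  10  10  79] [242.50632911 179.06329114]
white [ 306  211  133  154 7472] [365.22952355 304.35706638]
white [265 214  35  35 979] [281.88559755 231.07865169]
white [459 274  41  42 398] [473.86180905 292.92964824]
```

View pics/crop0.png

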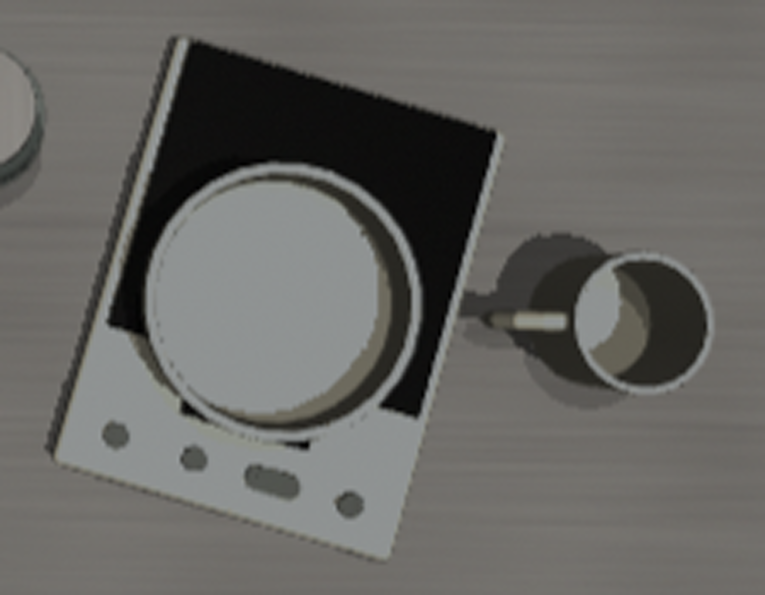

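```bash
cat > meas.py <<'E'
from h import *
from scipy.optimize import least_squares
def measure(im,c,roi=(315,435,312,362)):
    g=cv2.cvtColor(im,cv2.COLOR_BGR2GRAY).astype(float)
    u0,u1,v0,v1=roi
    case=(g>118).astype(np.uint8)
    n,l,st,ce=cv2.connectedComponentsWithStats(((g<112)&(g>55)).astype(np.uint8)[v0:v1,u0:u1],connectivity=4)
    ks=[]
    for i in range(1,n):
        if 20<st[i,4]<180 and st[i,2]<22 and st[i,3]<15:
            ks.append((*(ce[i]+[u0,v0]),st[i,4]))
    return g,ks
def rim(g,c,uv0,angs,z=.08,r=.075):
    # radial search in world plane, outermost bright->dark crossing
    p0=cast(c,uv0,z)[0][:2]; pts=[]
    for a in angs:
        rr=np.arange(.055,.100,.0005)
        P=np.c_[p0[0]+rr*np.cos(a),p0[1]+rr*np.sin(a),np.full(len(rr),z)]
        uv=proj(c,P).astype(np.float32)
        v=cv2.remap(g.astype(np.float32),uv[:,0].reshape(1,-1),uv[:,1].reshape(1,-1),cv2.INTER_LINEAR)[0]
        b=np.where((v[:-1]>80)&(v[1:]<=80)&(rr[:-1]>.06))[0]
        if len(b): pts.append(P[b[-1] if False else b[0]][:2])
    pts=np.array(pts)
    f=lambda x:np.hypot(*(pts-x[:2]).T)-x[2]
    s=least_squares(f,[*p0,r],loss="soft_l1",f_scale=.001)
    return s.x,np.sort(np.abs(f(s.x))),len(pts)
E
python3 - <<'E'
from meas import *
im=cv2.imread("pics/top0.png"); c=env.calibration("top")
g,ks=measure(im,c)
for k in ks: print(k, cast(c,k[:2],.027)[0])
K=np.array([cast(c,k[:2],.027)[0] for k in sorted(ks)])
print(np.diff(K[:,:2],axis=0), np.linalg.norm(np.diff(K[:,:2],axis=0),axis=1))
x,res,n=rim(g,c,(372,289),np.deg2rad(np.arange(-110,111,4)+(-15)))
print("rim",x,res[[n//2,-3]],n)
# pan/case corners
for uv in [(342,211),(437,239),(306,334),(404,364)]: print(uv,cast(c,uv,.022)[0])
for uv in [(281.9,231)]: print("jar",cast(c,uv,.110)[0])
print("mug",cast(c,(479,295),.088)[0], "handle tip",cast(c,(430,292),.05)[0])
# second view: project tare & dish centre into scene
np.save("keys.npy",K)
print(proj(env.calibration("scene"),np.vstack([K,[*x[:2],.08]])))
E
```

```text
(np.float64(426.54814814814813), np.float64(315.76296296296294), np.int32(135)) [ 0.49586416 -0.12493607  0.027     ]
(np.float64(323.48936170212767), np.float64(327.5744680851064), np.int32(47)) [0.47109325 0.07341221 0.027     ]
(np.float64(424.5), np.float64(324.6), np.int32(40)) [ 0.47897969 -0.1208761   0.027     ]
(np.float64(346.46666666666664), np.float64(334.3333333333333), np.int32(45)) [0.45883659 0.02933669 0.027     ]
(np.float64(369.57894736842104), np.float64(341.3333333333333), np.int32(114)) [ 0.44612048 -0.01502787  0.027     ]
(np.float64(392.3333333333333), np.float64(347.7708333333333), np.int32(48)) [ 0.43444914 -0.05872979  0.027     ]
[[-0.01225666 -0.04407552]
 [-0.01271612 -0.04436455]
 [-0.01167134 -0.04370192]
 [ 0.04453055 -0.06214631]
 [ 0.01688446 -0.00405997]] [0.04574798 0.04615098 0.04523359 0.07645348 0.01736573]
rim [ 0.54351642 -0.01197741  0.07438739] [0.00184781 0.01125399] 56
(342, 211) [0.6970923  0.03968727 0.022     ]
(437, 239) [ 0.64518613 -0.14772018  0.022     ]
(306, 334) [0.45813464 0.10651541 0.022     ]
(404, 364) [ 0.4034236  -0.08217172  0.022     ]
jar [0.64597531 0.1534433  0.11      ]
mug [ 0.53784641 -0.20543616  0.088     ] handle tip [ 0.54169688 -0.12582591  0.05      ]
[[259.40829936 202.80877135]
 [241.09582945 210.68645179]
 [222.03641982 218.74646135]
 [203.00079391 227.1122716 ]
 [193.70339923 255.1029453 ]
 [197.47645396 260.72464177]
 [252.06280324 225.20389088]]
```

```bash
cat > meas2.py <<'E'
from meas import *
def rim2(g,c,uv0,angs,z=.08):
    p0=cast(c,uv0,z)[0][:2]
    for it in range(4):
        pts=[]
        for a in angs:
            rr=np.arange(.066,.084,.0003)
            P=np.c_[p0[0]+rr*np.cos(a),p0[1]+rr*np.sin(a),np.full(len(rr),z)]
            uv=proj(c,P).astype(np.float32)
            v=cv2.remap(g.astype(np.float32),uv[:,0].reshape(1,-1),uv[:,1].reshape(1,-1),cv2.INTER_LINEAR)[0]
            b=np.where((v[:-1]>75)&(v[1:]<=75))[0]
            if len(b): pts.append(P[b[-1]][:2])
        pts=np.array(pts)
        f=lambda x:np.hypot(*(pts-x[:2]).T)-.075
        s=least_squares(f,p0,loss="soft_l1",f_scale=.0007); p0=s.x
    return p0,np.sort(np.abs(f(p0))),len(pts)
def scalefit(P,M):
    m=P.mean(0);n=M.mean(0); H=(M-n).T@(P-m)
    a=np.arctan2(H[0,1]-H[1,0],H[0,0]+H[1,1]); Rm=np.array([[np.cos(a),-np.sin(a)],[np.sin(a),np.cos(a)]])
    t=m-Rm@n; return Rm,t,a,P-(M@Rm.T+t)
E
python3 - <<'E'
from meas2 import *
im=cv2.imread("pics/top0.png"); c=env.calibration("top")
g,ks=measure(im,c)
ks=sorted([k for k in ks if k[0]<415]); K=np.array([cast(c,k[:2],.027)[0][:2] for k in ks])
C=np.array([cast(c,uv,.022)[0][:2] for uv in [(342,211),(437,239),(306,334),(404,364)]])
MK=np.array([[-.11,y] for y in(.069,.023,-.023,-.069)]); MC=np.array([[.12,.1],[.12,-.1],[-.135,.1],[-.135,-.1]])
Rm,t,a,r=scalefit(np.vstack([K,C]),np.vstack([MK,MC]))
print("scale",t,np.degrees(a),"\n",np.round(r*1000,1))
p,res,n=rim2(g,c,(372,289),a+np.deg2rad(np.arange(-95,96,5)))
print("dish",p,res[[n//2,-3]],n,"in scale",Rm.T@(p-t)-[.0325,0])
print("pan",Rm@[.0325,0]+t,"tare",Rm@[-.11,-.023]+t, K[2])
cs=env.calibration("scene")
im2=cv2.imread("pics/scene0.png")
pts=[[*(Rm@np.array(m[:2])+t),m[2]] for m in [(-.135,.1,.022),(-.135,-.1,.022),(.12,-.1,.022),(.12,.1,.022),(-.11,.069,.027),(-.11,.023,.027),(-.11,-.023,.027)]]
pts+= [[p[0]+.075*np.cos(b),p[1]+.075*np.sin(b),.08] for b in np.linspace(0,6.28,30)]
for q in proj(cs,pts): cv2.circle(im2,tuple(np.int32(np.round(q*8))),8,(0,0,255),-1,shift=3)
cv2.imwrite("pics/sc_ov.png",cv2.resize(im2[180:330,140:340],None,fx=4,fy=4))
s=env.observe();Rt=rot(s["tool_rot"]).as_matrix();print(Rt)
E
```

```text
scale [ 0.55837069 -0.02266179] -15.62583117897431 
 [[ 0.1 -0. ]
 [ 0.2  0.2]
 [-0.1  0.2]
 [ 0.6  0.8]
 [-3.8 -1.6]
 [-1.8  3.6]
 [ 2.8 -3.5]
 [ 2.   0.4]]
dish [ 0.54666814 -0.01287438] [0.00026964 0.00062149] 39 in scale [-0.04640632  0.00627356]
pan [ 0.58966953 -0.0314158 ] tare [ 0.44624101 -0.0151828 ] [ 0.44612048 -0.01502787]
[[-8.97911253e-01 -5.35959984e-04  4.40176208e-01]
 [-4.40176525e-01  8.90170569e-04 -8.97910817e-01]
 [ 8.94123610e-05 -9.99999460e-01 -1.03521117e-03]]
```

View pics/sc_ov.png

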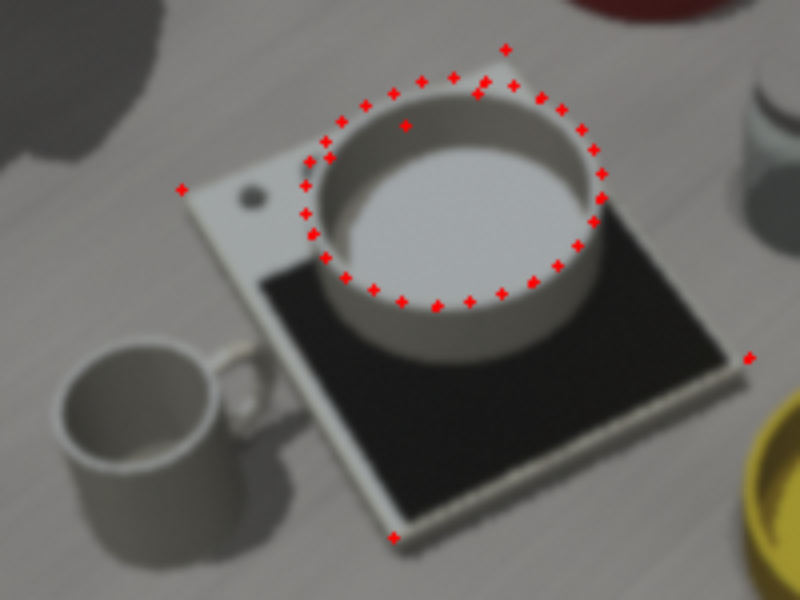

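The two views agree to within a few mm. The dish sits -46 mm in x and +6 mm in y from the pan centre, and the rim fits a 75 mm radius to 0.3 mm. I'll cradle it between the two open fingertips and push along that heading, starting above the dish's near side.

```bash
cat > goto.py <<'E'
import sys
from h import *
# x y z heading(deg of tool -x)
x,y,z,hd=map(float,sys.argv[1:5])
s=env.observe(); Rt=rot(s["tool_rot"]).as_matrix(); h=np.radians(hd)
tx=-np.array([np.cos(h),np.sin(h),0]); ty=np.array([0,0,-1.]); T=np.c_[tx,ty,np.cross(tx,ty)]
print("clock",s["clock"],"pos",s["eef_pos"],"head",np.degrees(np.arctan2(-Rt[1,0],-Rt[0,0])),"F",s["contact_force"],"w",s["gripper_width"])
print("turn",np.round(np.degrees(R.from_matrix(Rt.T@T).as_rotvec()),2),"shift",np.round(Rt.T@(np.array([x,y,z])-s["eef_pos"]),4))
E
python3 goto.py .458 .025 .35 -23.3
```

```text
clock 0.1 pos [ 0.27504482 -0.56109748  0.40417421] head 26.115144780968407 F [0.48501613 0.06308887 0.79981886] w 0.08542102359145204
turn [5.000e-02 4.942e+01 3.000e-02] shift [-0.4223  0.0546 -0.4457]
```

Emit:
{"name": "play_rows", "arguments": {"commands": [[[0, 10, 0], [-0.04, 0.005, -0.042], 1], [[0, 20, 0], [-0.08, 0.01, -0.085], 1], [[0, 30, 0], [-0.12, 0.015, -0.127], 1], [[0, 40, 0], [-0.16, 0.02, -0.169], 1], [[0, 49.4, 0], [-0.2, 0.025, -0.211], 1]]}}

```text
clock: 0.72
eef_pos: [0.3607, -0.2869, 0.3797]
tool_rot: [-0.14, 0.139, 0.694, -0.693]
contact_force: [1.5, -0.6, -0.9]
gripper_width: 0.0851
```

```bash
python3 goto.py .458 .025 .30 -23.3
```

```text
clock 0.725 pos [ 0.36074544 -0.28687614  0.37965188] head -22.716113950563262 F [ 1.50859596 -0.56952373 -0.85405268] w 0.08513445709088631
turn [0.04 0.58 0.05] shift [ 0.0307  0.0799 -0.3252]
```

Emit:
{"name": "play_rows", "arguments": {"commands": [[[0, 0.6, 0], [0.006, 0.01, -0.055], 1], [[0, 0.6, 0], [0.012, 0.02, -0.11], 1], [[0, 0.6, 0], [0.018, 0.035, -0.165], 1], [[0, 0.6, 0], [0.024, 0.05, -0.22], 1], [[0, 0.6, 0], [0.029, 0.065, -0.275], 1]]}}

```text
clock: 1.35
eef_pos: [0.4404, -0.0202, 0.3145]
tool_rot: [-0.143, 0.143, 0.693, -0.692]
contact_force: [0.9, -0.2, 0.7]
gripper_width: 0.0854
```

```bash
python3 goto.py .458 .025 .26 -23.3
```

```text
clock 1.35 pos [ 0.4403574  -0.02019424  0.31445428] head -23.326262243262054 F [ 0.86676166 -0.23180855  0.72845104] w 0.08536530861479324
turn [ 0.04 -0.03  0.04] shift [ 0.0017  0.0545 -0.0484]
```

Emit:
{"name": "play_rows", "arguments": {"commands": [[[0, 0, 0], [0.001, 0, -0.03], 1], [[0, 0, 0], [0.0017, 0.015, -0.0484], 1], [[0, 0, 0], [0.0017, 0.04, -0.0484], 1], [[0, 0, 0], [0.0017, 0.0545, -0.0484], 1], [[0, 0, 0], [0.0017, 0.0545, -0.0484], 1]]}}

```text
clock: 1.98
eef_pos: [0.4577, 0.0247, 0.2593]
tool_rot: [-0.144, 0.142, 0.693, -0.692]
contact_force: [-0.4, -0.7, 0.6]
gripper_width: 0.0855
```

```bash
python3 goto.py .458 .025 .218 -23.3
python3 - <<'E'
from h import *
for n in("scene","top"): cv2.imwrite(f"pics/{n}1.png",env.snapshot(n)[:,:,::-1])
a=cv2.imread("pics/scene1.png")[150:350,110:376];cv2.imwrite("pics/s1c.png",cv2.resize(a,None,fx=3,fy=3,interpolation=2))
E
```

```text
clock 1.975 pos [0.45768166 0.02470183 0.25932386] head -23.347640718106664 F [-0.40036364 -0.69865492  0.62294486] w 0.08546318838455601
turn [-0.02 -0.05  0.13] shift [-0.0003  0.0413 -0.0004]
```

View pics/s1c.png

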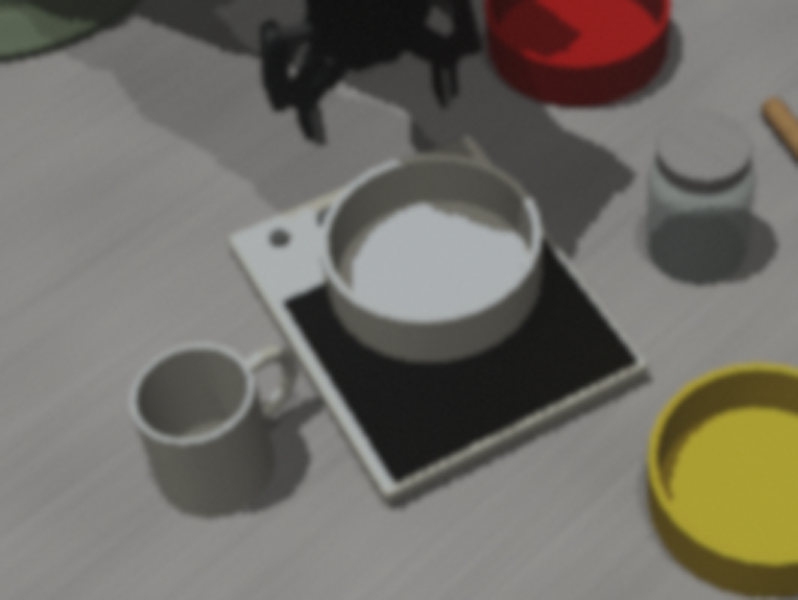

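View pics/top1.png

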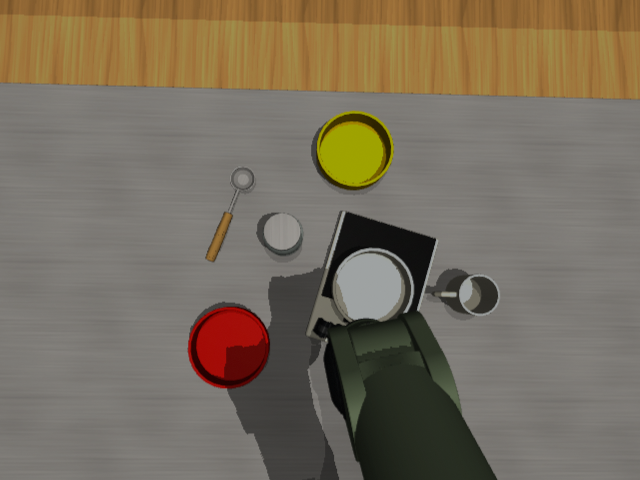

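The scene crop shows the open fingertips at about (216,197) and (259,184) in the full picture, behind and clear of the dish. I'll use that to check how far the open tips reach down.

Run:
```python
from h import *
s=env.observe();Rt=rot(s["tool_rot"]).as_matrix();c=env.calibration("scene")
for L in(.150,.16,.173):
    for d in(-.05,.05): print(L,d,proj(c,s["eef_pos"]+Rt@[-.0,L,d]))
```

```text
0.15 -0.05 [[258.17206889 178.08447474]]
0.15 0.05 [[212.55493304 191.64281069]]
0.16 -0.05 [[258.48823227 181.45662141]]
0.16 0.05 [[213.18511822 195.00780484]]
0.173 -0.05 [[258.89310626 185.77494072]]
0.173 0.05 [[213.99182213 199.31535438]]
```

Emit:
{"name": "play_rows", "arguments": {"commands": [[[0, 0, 0], [0, 0.015, 0], 1], [[0, 0, 0], [0, 0.03, 0], 1], [[0, 0, 0], [0, 0.041, 0], 1], [[0, 0, 0], [0, 0.041, 0], 1]]}}

```text
clock: 2.58
eef_pos: [0.4578, 0.0248, 0.2184]
tool_rot: [-0.144, 0.142, 0.693, -0.692]
contact_force: [0.3, 1.0, 0.4]
gripper_width: 0.0851
```

```bash
python3 goto.py .481 .0155 .218 -23.3;  python3 goto.py .524 -.003 .218 -23.3
```

```text
clock 2.575 pos [0.45777746 0.02475755 0.21843115] head -23.35103668337036 F [0.29654733 1.00315974 0.41272805] w 0.08509287628406836
turn [-0.01 -0.05  0.12] shift [-0.025   0.0004 -0.0007]
clock 2.575 pos [0.45777746 0.02475755 0.21843115] head -23.35103668337036 F [0.29654733 1.00315974 0.41272805] w 0.08509287628406836
turn [-0.01 -0.05  0.12] shift [-0.0718  0.0003 -0.0008]
```

Emit:
{"name": "play_rows", "arguments": {"commands": [[[0, 0, 0], [-0.006, 0, 0], 1], [[0, 0, 0], [-0.012, 0, 0], 1], [[0, 0, 0], [-0.018, 0, 0], 1], [[0, 0, 0], [-0.023, 0, 0], 1], [[0, 0, 0], [-0.027, 0, 0], 1]]}}

```text
clock: 3.2
eef_pos: [0.4828, 0.0139, 0.2184]
tool_rot: [-0.144, 0.142, 0.693, -0.692]
contact_force: [-2.5, -0.4, 0.7]
gripper_width: 0.0854
```

Emit:
{"name": "play_rows", "arguments": {"commands": [[[0, 0, 0], [-0.004, 0, 0], 1], [[0, 0, 0], [-0.008, 0, 0], 1], [[0, 0, 0], [-0.012, 0, 0], 1], [[0, 0, 0], [-0.016, 0, 0], 1], [[0, 0, 0], [-0.02, 0, 0], 1]]}}

```text
clock: 3.82
eef_pos: [0.5014, 0.0058, 0.2184]
tool_rot: [-0.144, 0.142, 0.693, -0.692]
contact_force: [-3.3, 0.7, 2.1]
gripper_width: 0.0857
```

```bash
python3 goto.py .524 -.003 .218 -23.3
cat > look.py <<'E'
import sys
from meas2 import *
n=sys.argv[1]
im=env.snapshot("top")[:,:,::-1].copy();cv2.imwrite(f"pics/top{n}.png",im)
im2=env.snapshot("scene")[:,:,::-1].copy();cv2.imwrite(f"pics/scene{n}.png",im2)
cv2.imwrite(f"pics/both{n}.png",np.hstack([cv2.resize(im[195:375,290:450],None,fx=2.5,fy=2.5),cv2.resize(im2[170:350,150:310],None,fx=2.5,fy=2.5)]))
E
python3 look.py 2
```

```text
clock 3.825 pos [0.50138111 0.00583513 0.21835651] head -23.363629442792078 F [-3.28789611  0.67028218  2.09526528] w 0.08567261881553831
turn [-0.01 -0.06  0.13] shift [-0.0243  0.0003 -0.0009]
```

View pics/both2.png

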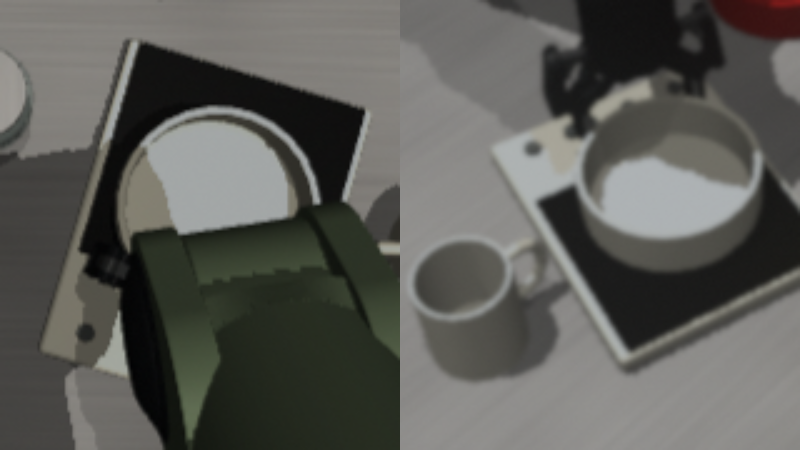

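The dish is sliding along the pan at about 3 N. I'll measure it now from the visible arc.

```bash
cat > dm.py <<'E'
import sys
from meas2 import *
n,u,v,a0,a1=sys.argv[1],*map(float,sys.argv[2:6])
im=cv2.imread(f"pics/top{n}.png"); c=env.calibration("top"); g=cv2.cvtColor(im,cv2.COLOR_BGR2GRAY)
a=np.deg2rad(-15.6);Rm=np.array([[np.cos(a),-np.sin(a)],[np.sin(a),np.cos(a)]]);pan=np.array([.58967,-.0314])
p,res,k=rim2(g,c,(u,v),a+np.deg2rad(np.arange(a0,a1,5)))
s=env.observe();e=s["eef_pos"][:2]
print("dish",p,res[[k//2,-3]],k,"off in scale mm",1000*Rm.T@(p-pan),"rel tcp",p-e,np.linalg.norm(p-e))
E
python3 dm.py 2 377 272 -60 96; for A in -85 -60 0; do python3 dm.py 0 372 289 $A 96|cut -c1-100;done
```

```text
dish [ 0.56613437 -0.02113962] [0.00030634 0.00088807] 32 off in scale mm [-25.42786196   3.5532197 ] rel tcp [ 0.06451221 -0.02686363] 0.06988190285200128
dish [ 0.54667661 -0.01296298] [0.00029102 0.00061417] 37 off in scale mm [-46.3677017    6.19607119
dish [ 0.54666259 -0.01311692] [0.00027745 0.0005765 ] 32 off in scale mm [-46.33981057   6.04403071
dish [ 0.54681583 -0.01340211] [7.76970108e-06 2.98552816e-04] 20 off in scale mm [-46.11552326   5.
```

Emit:
{"name": "play_rows", "arguments": {"commands": [[[0, 0, 0], [-0.004, 0, 0], 1], [[0, 0, 0], [-0.008, 0, 0], 1], [[0, 0, 0], [-0.012, 0, 0], 1], [[0, 0, 0], [-0.016, 0, 0], 1], [[0, 0, 0], [-0.02, 0, 0], 1]]}}

```text
clock: 4.55
eef_pos: [0.5202, -0.0023, 0.2183]
tool_rot: [-0.144, 0.143, 0.693, -0.692]
contact_force: [-3.5, 0.0, 0.9]
gripper_width: 0.0857
```

```bash
python3 look.py 3; python3 dm.py 3 381 258 -60 96;python3 goto.py .524 -.003 .218 -23.3
```

```text
dish [ 0.58504529 -0.02929243] [0.00030571 0.00060757] 32 off in scale mm [-5.02111541  0.78625708] rel tcp [ 0.06464123 -0.02683646] 0.06999059842458112
clock 4.65 pos [ 0.52040406 -0.00245597  0.21836474] head -23.39558509907706 F [-0.29758972  0.18267327 -0.82895552] w 0.08553272617552705
turn [ 0.01 -0.1   0.06] shift [-0.0035  0.0004 -0.0009]
```

Emit:
{"name": "play_rows", "arguments": {"commands": [[[0, 0, 0], [-0.003, 0, 0], 1], [[0, 0, 0], [-0.005, 0, 0], 1], [[0, 0, 0], [-0.005, 0, 0], 1]]}}

```text
clock: 5.03
eef_pos: [0.5252, -0.0045, 0.2184]
tool_rot: [-0.144, 0.143, 0.693, -0.692]
contact_force: [0.2, 0.9, 0.2]
gripper_width: 0.0855
```

```bash
python3 look.py 4; python3 dm.py 4 382 255 -60 96
```

```text
dish [ 0.59018252 -0.03168481] [0.00031345 0.00060332] 28 off in scale mm [ 0.57022845 -0.13649432] rel tcp [ 0.06509532 -0.02720763] 0.07055250551211587
```

View pics/both4.png

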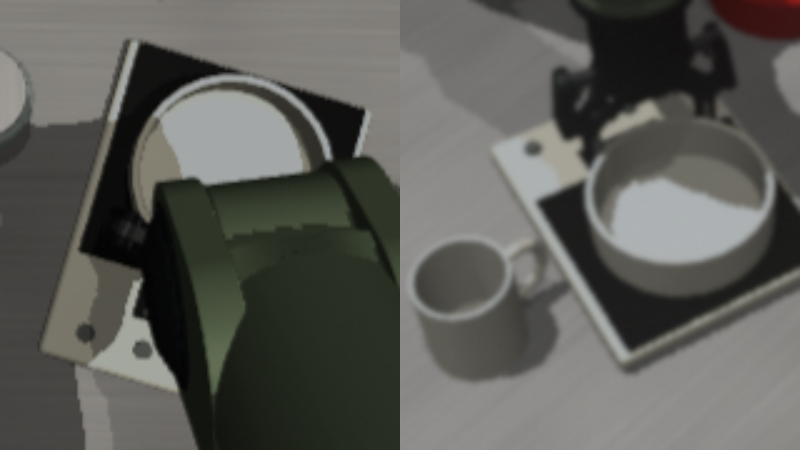

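The dish is now within 0.6 mm of the centre and the scale's edges have not moved. I'll back straight off and then lift.

Emit:
{"name": "play_rows", "arguments": {"commands": [[[0, 0, 0], [0.006, 0, 0], 1], [[0, 0, 0], [0.018, 0, 0], 1], [[0, 0, 0], [0.035, 0, 0], 1], [[0, 0, 0], [0.045, -0.02, 0], 1], [[0, 0, 0], [0.045, -0.06, 0], 1]]}}

```text
clock: 5.75
eef_pos: [0.4822, 0.014, 0.2782]
tool_rot: [0.144, -0.142, -0.692, 0.693]
contact_force: [1.2, -0.0, 0.4]
gripper_width: 0.0854
```

```bash
python3 goto.py .446 -.015 .28 -15.6
```

```text
clock 5.75 pos [0.48220545 0.01402528 0.27816344] head -23.33533273132859 F [ 1.16243262 -0.04985765  0.39679134] w 0.08541645567681544
turn [-0.06 -7.74  0.21] shift [ 0.0218 -0.0017  0.041 ]
```

Emit:
{"name": "play_rows", "arguments": {"commands": [[[0, -3, 0], [0.008, -0.002, 0.015], -1], [[0, -7.7, 0], [0.0218, -0.002, 0.041], -1], [[0, -7.7, 0], [0.0218, -0.002, 0.041], -1], [[0, -7.7, 0], [0.0218, -0.002, 0.041], -1], [[0, -7.7, 0], [0.0218, -0.002, 0.041], -1]], "squeeze": 20}}

```text
clock: 6.38
eef_pos: [0.4463, -0.0144, 0.2802]
tool_rot: [0.097, -0.095, -0.701, 0.701]
contact_force: [0.2, -0.4, 0.3]
gripper_width: 0.0
```

```bash
python3 goto.py .446 -.015 .22 -15.6; python3 look.py 5; python3 dm.py 5 382 255 -60 96
python3 - <<'E'
from meas2 import *
c=env.calibration("top")
for n in (0,5):
    g,ks=measure(cv2.imread(f"pics/top{n}.png"),c,(315,360,318,345))
    for k in ks: print(n,k,cast(c,k[:2],.027)[0])
s=env.observe();Rt=rot(s["tool_rot"]).as_matrix();print("tip",s["eef_pos"]+Rt@[0,.173,0], "px",proj(env.calibration("scene"),s["eef_pos"]+Rt@[0,.173,0]))
E
```

```text
clock 6.375 pos [ 0.44625996 -0.0144298   0.2802474 ] head -15.621845937390118 F [ 0.18020878 -0.4082993   0.3466767 ] w 3.7081930520983224e-05
turn [-0.03 -0.02  0.2 ] shift [-0.0001  0.0602  0.0006]
dish [ 0.59004026 -0.03147794] [0.00026625 0.00033336] 28 off in scale mm [0.37757504 0.02450153] rel tcp [ 0.1438601  -0.01694139] 0.14485419730643348
0 (np.float64(355.1363636363636), np.float64(320.59090909090907), np.int32(22)) [0.48501413 0.01291755 0.027     ]
0 (np.float64(323.48936170212767), np.float64(327.5744680851064), np.int32(47)) [0.47109325 0.07341221 0.027     ]
0 (np.float64(346.46666666666664), np.float64(334.3333333333333), np.int32(45)) [0.45883659 0.02933669 0.027     ]
0 (np.float64(325.06451612903226), np.float64(342.38709677419354), np.int32(31)) [0.44323821 0.07005759 0.027     ]
tip [ 0.44553628 -0.01447044  0.10718209] px [[217.5160396  192.79582667]]
```

View pics/both5.png

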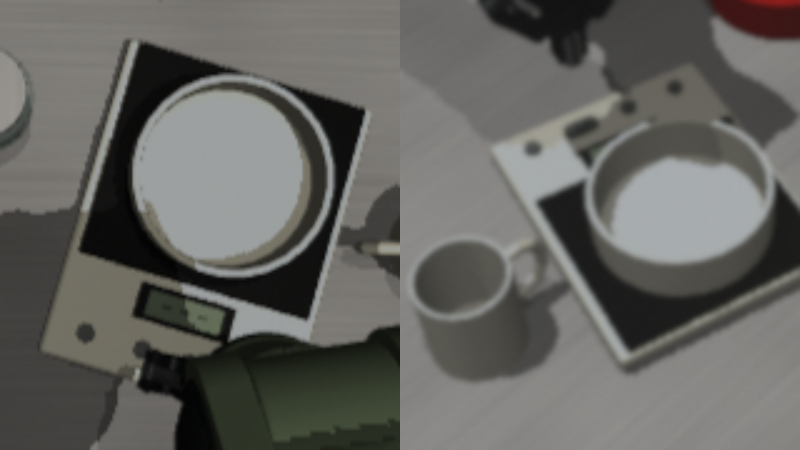

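The dish reads within 0.4 mm of centre with the fingers off it. The scene view shows the tare key at about (223,221), and the closed tip lies directly above it. I'll descend.

Emit:
{"name": "play_rows", "arguments": {"commands": [[[0, 0, 0], [0, 0.02, 0.0005], -1], [[0, 0, 0], [0, 0.04, 0.0005], -1], [[0, 0, 0], [0, 0.06, 0.0005], -1], [[0, 0, 0], [0, 0.072, 0.0005], -1], [[0, 0, 0], [0, 0.072, 0.0005], -1]]}}

```text
clock: 7.1
eef_pos: [0.4457, -0.0148, 0.2076]
tool_rot: [0.098, -0.094, -0.7, 0.701]
contact_force: [-0.7, 0.6, 0.1]
gripper_width: -0.0002
```

```bash
python3 goto.py .446 -.015 .2 -15.6; python3 look.py 6
```

```text
clock 7.1 pos [ 0.44566807 -0.0148472   0.2076421 ] head -15.598478146206956 F [-0.70420421  0.57583292  0.146805  ] w -0.00021278138556861173
turn [-0.06  0.    0.29] shift [-0.0004  0.0076  0.    ]
```

View pics/both6.png

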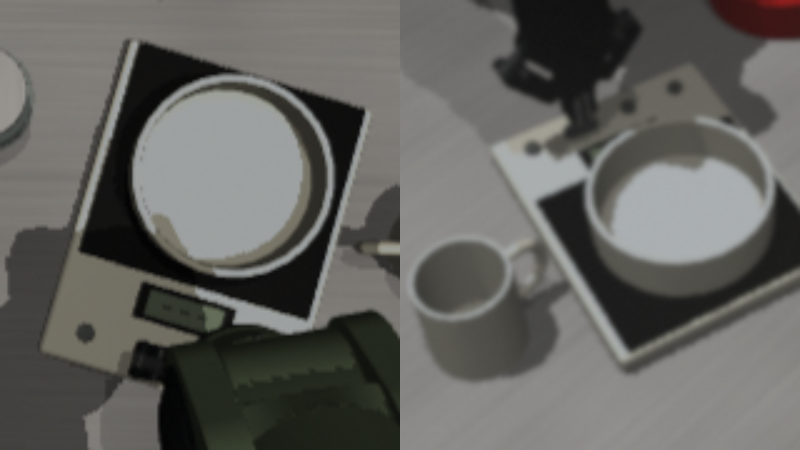

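The tip is about 8 mm above the oblong key, at roughly (222,222) in the scene view, and clear of the round keys. I'll press slowly.

Emit:
{"name": "play_rows", "arguments": {"commands": [[[0, 0, 0], [0, 0.003, 0], -1], [[0, 0, 0], [0, 0.005, 0], -1], [[0, 0, 0], [0, 0.0065, 0], -1], [[0, 0, 0], [0, 0.0075, 0], -1], [[0, 0, 0], [0, 0.0075, 0], -1]]}}

```text
clock: 7.82
eef_pos: [0.4459, -0.015, 0.201]
tool_rot: [0.097, -0.095, -0.7, 0.701]
contact_force: [-0.4, 0.5, -0.3]
gripper_width: 0.0
```

Emit:
{"name": "play_rows", "arguments": {"commands": [[[0, 0, 0], [0, 0.001, 0], -1], [[0, 0, 0], [0, 0.001, 0], -1]]}}

```text
clock: 8.07
eef_pos: [0.4459, -0.015, 0.2]
tool_rot: [0.097, -0.095, -0.7, 0.701]
contact_force: [0.3, 0.0, 0.9]
gripper_width: 0.0001
```

Emit:
{"name": "play_rows", "arguments": {"commands": [[[0, 0, 0], [0, 0.001, 0], -1], [[0, 0, 0], [0, 0.001, 0], -1]]}}

```text
clock: 8.32
eef_pos: [0.4459, -0.0149, 0.199]
tool_rot: [0.097, -0.095, -0.701, 0.701]
contact_force: [0.5, -0.7, 2.7]
gripper_width: 0.0001
```

Contact started at about z 0.1995. I'll continue in 1 mm steps until the force rises sharply at the stop.

Emit:
{"name": "play_rows", "arguments": {"commands": [[[0, 0, 0], [0, 0.001, 0], -1], [[0, 0, 0], [0, 0.001, 0], -1]]}}

```text
clock: 8.57
eef_pos: [0.4459, -0.015, 0.1979]
tool_rot: [0.097, -0.095, -0.7, 0.701]
contact_force: [0.2, -0.0, 2.9]
gripper_width: 0.0001
```

Emit:
{"name": "play_rows", "arguments": {"commands": [[[0, 0, 0], [0, 0.001, 0], -1], [[0, 0, 0], [0, 0.001, 0], -1]]}}

```text
clock: 8.82
eef_pos: [0.4459, -0.015, 0.1972]
tool_rot: [0.097, -0.095, -0.7, 0.701]
contact_force: [-2.6, 1.1, 14.6]
gripper_width: -0.0001
```

```bash
python3 goto.py .446 -.015 .196 -15.6
```

```text
clock 8.825 pos [ 0.44594353 -0.01495278  0.19718555] head -15.615938570655851 F [-2.55682887  1.05883329 14.6444971 ] w -7.543775617144442e-05
turn [-0.03 -0.02  0.19] shift [-0.0001  0.0012  0.    ]
```

The force jumped to 14.6 N and the tip stopped at z 0.1972, about 2.8 mm of travel, so the key is at its stop. I'll let it go straight up.

Emit:
{"name": "play_rows", "arguments": {"commands": [[[0, 0, 0], [0, -0.003, 0], -1], [[0, 0, 0], [0, -0.012, 0], -1], [[0, 0, 0], [0, -0.04, 0], -1], [[0, 0, 0], [0, -0.09, 0], -1], [[0, 0, 0], [0, -0.14, 0], -1]]}}

```text
clock: 9.45
eef_pos: [0.4461, -0.015, 0.339]
tool_rot: [0.097, -0.095, -0.701, 0.701]
contact_force: [0.0, 0.7, 0.5]
gripper_width: -0.0002
```

```bash
python3 goto.py .35 -.30 .38 -15.6
```

```text
clock 9.45 pos [ 0.44608341 -0.01501736  0.33900998] head -15.615539332058585 F [0.03657348 0.71140032 0.47620488] w -0.00022947577448611842
turn [-0.04 -0.02  0.21] shift [ 0.016  -0.0407  0.3004]
```

Emit:
{"name": "play_rows", "arguments": {"commands": [[[0, 0, 0], [0.003, -0.015, 0.055], -1], [[0, 0, 0], [0.006, -0.03, 0.11], -1], [[0, 0, 0], [0.01, -0.04, 0.17], -1], [[0, 0, 0], [0.013, -0.04, 0.23], -1], [[0, 0, 0], [0.016, -0.04, 0.29], -1]]}}

```text
clock: 10.07
eef_pos: [0.3517, -0.2916, 0.38]
tool_rot: [0.097, -0.095, -0.7, 0.701]
contact_force: [1.5, 0.1, 0.2]
gripper_width: -0.0
```

Emit:
{"name": "play_rows", "arguments": {"commands": [[[0, 0, 0], [0, 0, 0.03], -1], [[0, 0, 0], [0, 0, 0.03], -1], [[0, 0, 0], [0, 0, 0.03], -1]]}}

```text
clock: 10.45
eef_pos: [0.3438, -0.3199, 0.3802]
tool_rot: [-0.097, 0.095, 0.701, -0.701]
contact_force: [-0.2, 0.3, -0.2]
gripper_width: -0.0001
```

```bash
python3 look.py 7; python3 dm.py 7 382 255 -95 96
python3 - <<'E'
from meas2 import *
c=env.calibration("top")
g,ks=measure(cv2.imread("pics/top7.png"),c)
for k in ks: print(k,cast(c,k[:2],.027)[0])
d=cv2.absdiff(cv2.imread("pics/top7.png"),cv2.imread("pics/top0.png")).max(2)
E
```

```text
dish [ 0.58995685 -0.03117538] [0.00030071 0.00061325] 35 off in scale mm [0.21587999 0.29348268] rel tcp [0.24594704 0.28840953] 0.3790382629120811
(np.float64(427.0), np.float64(312.5), np.int32(30)) [ 0.50210546 -0.12584758  0.027     ]
(np.float64(323.48936170212767), np.float64(327.5744680851064), np.int32(47)) [0.47109325 0.07341221 0.027     ]
(np.float64(346.54545454545456), np.float64(334.29545454545456), np.int32(44)) [0.4589097 0.0291865 0.027    ]
(np.float64(369.5625), np.float64(341.33035714285717), np.int32(112)) [ 0.44612575 -0.0149963   0.027     ]
(np.float64(392.32608695652175), np.float64(347.9347826086956), np.int32(46)) [ 0.4341403  -0.05871604  0.027     ]
```

View pics/top7.png

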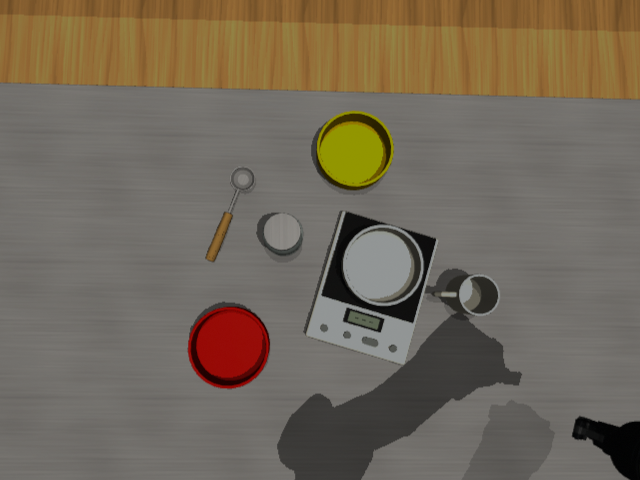

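View pics/both7.png

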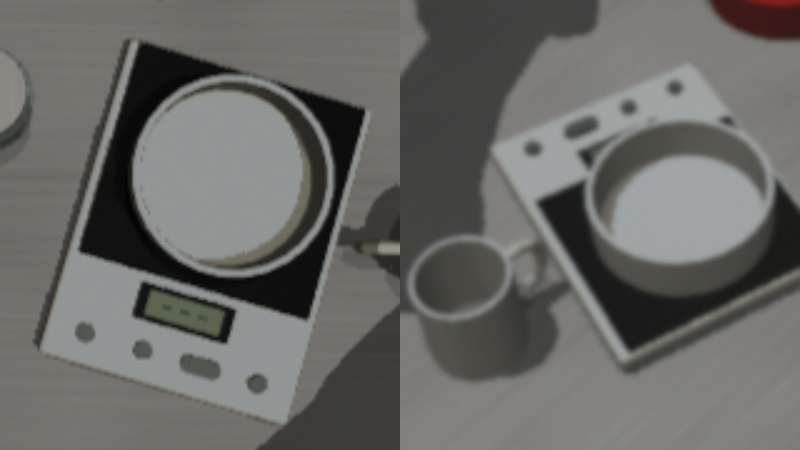

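The view is clear. The dish is centred to 0.4 mm, the keys are where they were to within 0.3 mm, and the mug, jar and spoon stand as at the start. The gripper is well away from everything, so I'm handing in.

```bash
python3 -c "
from workcell import env
print(env.hand_in())"
```

```text
the job is handed in; nothing more can be done
None
```

The dish is centred on the pan, the tare key has been pressed and released, and the job is handed in at about 10.6 s of the 43 s allowed.

- **Dish:** I cradled it between the open fingertips and slid it about 47 mm back along the pan at roughly 3 N. The last picture puts it 0.2 mm (x) and 0.3 mm (y) from the pan centre.
- **Tare key:** I pressed it with the closed fingertips after they were off the dish. The tip stopped after about 2.8 mm and the force rose to 14.6 N at the stop. That is more than the 4 N spring, because my last step was a full millimetre. I then lifted straight up.
- **Everything else:** The round keys were not touched and the scale moved less than 0.3 mm. The mug, jar and spoon look unmoved, and the gripper finished well clear.
- **Camera disagreement:** The scene camera sits about 2 px off the top camera for both the keys and the fingertip. I relied on the top view for positions.
- **Not measured:** I could not read the key travel directly, so the full press is judged from the tip travel and the jump in force.

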